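Padlocks lined up by size on the locksmith's display strip

ROBOT

A 6-joint arm with a two-finger parallel gripper is mounted at the origin on the work surface. World frame = base frame: x ahead of the robot, y to its left, z up, the work surface at z = 0. Lengths are in m, angles in degrees, forces in N, time in s.
With the tool pointing down it reaches from about 0.35 to 0.875 m from the base axis. Payload 4.2 kg.
Tool frame: the origin (TCP) lies at the very end of the fingers, on their centre line; the grasp point (between the pads) lies 19 mm behind it; z points along the fingers, y is the line along which they close (so a half turn about z gives the same grasp; the last joint's range is limited). The gripper opens to 87 mm and grips with 3 to 60 N. Pads are 19 mm wide; open, the fingers measure 117 mm over their backs; the gripper's body (75 mm by 190 mm) begins 51 mm behind the grasp point.
Start: joints at [-55.829, 22.042, 0.453, 0, -68.411, -14.817], TCP at [0.207, -0.59, 0.223] pointing down, gripper open.
Joint ranges: [-179.83, 179.83], [-69.29, 118.12], [-61.27, 80.66], [-181.25, 117.63], [-171.15, -9.14], [-177.46, 177.46]. Speed limits (degrees/s): [159.86, 159.86, 180, 180, 180, 180].

INTERFACE

Orientations are given as a 3x3 rotation matrix whose columns are the frame's x, y, z axes.
In Python, from station import sense, optics, r gives the robot as it stands. The module is installed in compiled form; this text tells all that it offers.
- The arm moves only by the shell command python3 -m pendant 'ROWS' [OPENING]. ROWS is JSON, a list that holds one entry, the list of rows, each a list of 4 numbers: the shift along the tool's x, y, z normalised to -1 to 1, where 1 is 100 mm, then the turn about the tool's z normalised to -1 to 1, where 1 is 2 rad. A call has 1 to 8 rows; each row is the pose to reach, as a shift and turn from the pose commanded when the call began, along the tool's axes at that moment; what a row does not reach only later rows make up. A row lasts 1/10 s, in which the tool goes at most 50 mm and 8.59 degrees, less where a joint would pass 70% of its speed; a pose out of reach is approached as far as the arm can. A call with a number of a shift or a turn outside -1 to 1 is refused whole. A call with a gripper value outside its range is refused whole. OPENING is the closure, from 0 (fully open) to 1 (shut), set as the call begins (- or left out, the last holds). The fingers move at their own pace and stop on an object; the grip force is fixed at half the most. Time passes only in rows, so rows that repeat a pose let the fingers close. It gives the time, the measured TCP pose, the force, the opening and the grip force at its end, in the units of the state.
- sense(): the state, without advancing time (a new reading comes with each control period).
- optics.capture(name): name is "scene" or "top"; returns the picture (400x640x3 uint8, red, green, blue); there is no depth.
- optics.get_calibration(name): a dict with "camera_matrix" (3x3 intrinsics, pixels), "distortion" ([k1, k2, p1, p2, k3] as OpenCV has them; the pictures are not rectified), "camera_from_world" (4x4, takes a point from world to camera coordinates). Camera axes: x right, y down, z forward; pixel columns grow to the right and rows downward; lengths in m; the calibration is good to about 2 mm. A picture is of the moment at which its call begins. get_calibration takes no time and is no camera call.
- r.finish_job(): hands the job in; it is judged then, once.
The state is a dict: "time_s": time; "joints": joint angles; "joint_velocities": joint speeds; "effort": joint torques, N m; "tcp_pos": TCP position; "ee_rot": TCP orientation; "wrist_force": force on the tool from outside, world axes, zero at the start; "moment": the same for the moment, N m; "gripper_width": opening from 0.0 (shut) to 1.0 (fully open); "gripper_force": force on a finger pad.
Only numpy, scipy, OpenCV 4.12 (cv2) and the standard library are available. Lean on these libraries where they do the work, as an engineer would, in place of code of your own. Each camera call takes 0.05 s, during which the arm holds its last target. There are 200 camera calls.

TASK

Line the four padlocks up on the display strip in order of size, one on each grey tile: the largest on the tile beside the red end block, down to the smallest at the far end. Stand each one upright in the middle of its tile with its broad face parallel to the strip, and do not knock any padlock over on the way.

Things in the scene. Friction and masses are not known exactly. Their poses are not given: they have to be found in the camera images.
- padlock_60: the largest of the four padlocks, loose, standing upright with its shackle up: brass-yellow block 60 mm wide (along its y), 26 mm thick (along its x) and 48 mm high, silvery face plates front and back, with a fixed steel shackle in the y-z plane that brings it to 76 mm in all; about 0.34 kg. Origin at the centre of its underside, z up; front and back are alike.
- padlock_50: the second largest of the four padlocks, loose, standing upright with its shackle up: blue block 50 mm wide (along its y), 22 mm thick (along its x) and 40 mm high, silvery face plates front and back, with a fixed steel shackle in the y-z plane that brings it to 65 mm in all; about 0.22 kg. Origin at the centre of its underside, z up; front and back are alike.
- padlock_40: the third largest of the four padlocks, loose, standing upright with its shackle up: white block 40 mm wide (along its y), 19 mm thick (along its x) and 33 mm high, silvery face plates front and back, with a fixed steel shackle in the y-z plane that brings it to 55 mm in all; about 0.13 kg. Origin at the centre of its underside, z up; front and back are alike.
- padlock_30: the smallest of the four padlocks, loose, standing upright with its shackle up: bright green block 30 mm wide (along its y), 16 mm thick (along its x) and 27 mm high, silvery face plates front and back, with a fixed steel shackle in the y-z plane that brings it to 45 mm in all; about 0.08 kg. Origin at the centre of its underside, z up; front and back are alike.
- tile_a: grey tile, one of four alike in a row on the fixed pale wooden display strip (420 x 76 x 10 mm); at the end towards the strip's own +y. 60 mm (x) by 70 mm (y, along the strip) by 3 mm; tiles lie at 80 mm pitch along y. Origin at the centre of its underside, its top 13 mm above the table. Fixed during the job; the strip's place and angle differ each time.
- tile_b: grey tile, one of four alike in a row on the fixed pale wooden display strip (420 x 76 x 10 mm); second from the +y end. 60 mm (x) by 70 mm (y, along the strip) by 3 mm; tiles lie at 80 mm pitch along y. Origin at the centre of its underside, its top 13 mm above the table. Fixed during the job; the strip's place and angle differ each time.
- tile_c: grey tile, one of four alike in a row on the fixed pale wooden display strip (420 x 76 x 10 mm); third from the +y end. 60 mm (x) by 70 mm (y, along the strip) by 3 mm; tiles lie at 80 mm pitch along y. Origin at the centre of its underside, its top 13 mm above the table. Fixed during the job; the strip's place and angle differ each time.
- tile_d: grey tile, one of four alike in a row on the fixed pale wooden display strip (420 x 76 x 10 mm); at the end towards the strip's own -y. 60 mm (x) by 70 mm (y, along the strip) by 3 mm; tiles lie at 80 mm pitch along y. Origin at the centre of its underside, its top 13 mm above the table. Fixed during the job; the strip's place and angle differ each time.
- red_end: red end block, fixed on one end of the strip (which end differs each time; a plain dark brown wooden block of the same size stands on the other end): 60 x 24 x 30 mm, origin at the centre of its underside, its top 40 mm above the table; its centre is 70 mm from that of the nearest tile.
Mind the look-alikes: they are no part of the job. What is shaped like the padlock_60 but pink or turquoise is not meant.

How it is judged:
By the outcome, as a careful person would: the job done as asked, in the order asked, and still so for the second after the job is handed in, with the robot touching nothing.
It also fails if it takes over 99 s, if anything falls off the work surface, if the arm or the gripper's body presses on something with over 40 N, if the wrist force passes 120 N, or if a joint passes its speed limit or range.

## Working session

There is one attempt and no reset: what is moved stays moved. The work goes in short steps, Python scripts to look and compute and a shell command to move; the robot and the scene stay as the last step left them, time stands still between calls to the robot, and variables do not carry over. Pictures are saved under pics/ and viewed, at most 14 in all, crops included, and the job is handed in when it is done.

```bash
mkdir -p pics; python3 - <<'E'
from station import sense, optics
import cv2, json, numpy as np
np.set_printoptions(precision=4,suppress=True)
for n in("scene","top"):
    cv2.imwrite(f"pics/{n}0.png",optics.capture(n)[:,:,::-1]); c=optics.get_calibration(n)
    for k in c: print(k,np.array(c[k]))
print(sense())
E
```

```text
camera_matrix [[432.7614   0.     316.5996]
 [  0.     432.7614 196.0085]
 [  0.       0.       1.    ]]
distortion [-0.0529  0.      0.      0.      0.    ]
camera_from_world [[-0.7493  0.6619  0.0226  0.3809]
 [ 0.3264  0.3988 -0.857  -0.1174]
 [-0.5762 -0.6348 -0.5148  1.0819]
 [ 0.      0.      0.      1.    ]]
camera_matrix [[478.1715   0.     320.9624]
 [  0.     478.1715 203.2083]
 [  0.       0.       1.    ]]
distortion [0.0332 0.     0.     0.     0.    ]
camera_from_world [[-0.0272 -0.9996  0.001  -0.0062]
 [-0.9981  0.0271 -0.0558  0.5292]
 [ 0.0558 -0.0025 -0.9984  1.1216]
 [ 0.      0.      0.      1.    ]]
{'time_s': 0.1, 'joints': array([-55.8296,  22.0863,   0.387 ,  -0.026 , -68.4113, -14.8175]), 'joint_velocities': array([ 0.0921,  0.0475,  0.2869,  0.0468, -0.0403, -0.0132]), 'effort': array([ -0.0013, -39.1689,  18.7937,   4.2318,   0.0135,  -0.0001]), 'tcp_pos': array([ 0.207 , -0.5892,  0.2216]), 'ee_rot': array([[-0.9436, -0.3312, -0.0007],
       [-0.3312,  0.9435,  0.0018],
       [ 0.0001,  0.002 , -1.    ]]), 'wrist_force': array([-1.2882,  0.1441,  0.6989]), 'moment': array([ 0.0233,  0.0135, -0.0353]), 'gripper_force': 0.0, 'gripper_width': 1.0013921562114194}
```

View pics/scene0.png

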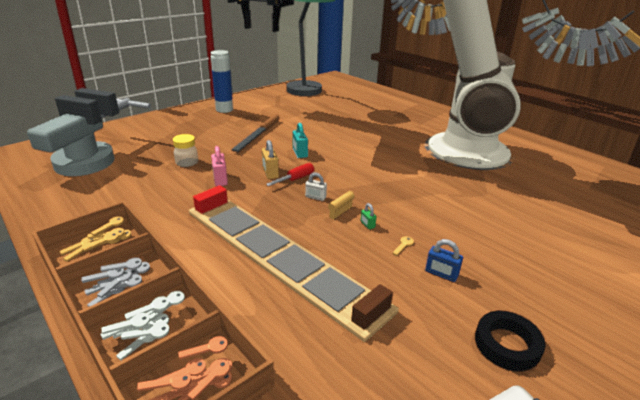

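View pics/top0.png

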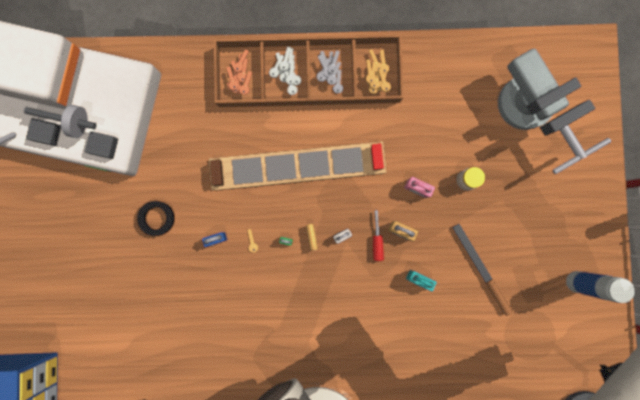

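The scene view shows brass padlock at (270,162), pink (219,165), turquoise (300,142), white (316,187), green (368,216), blue (444,260) and the red end block at (210,199). In the top view these are yellow (404,231), pink (420,187), turquoise (422,281), white (342,236), green (286,241), blue (214,240) and red end (377,157).
Three things could be padlock_60: (404,231) brass, (420,187) pink and (422,281) turquoise. Only the brass one fits; the bar at (312,237) has no shackle. I'll confirm that with a crop.

```bash
cat > h.py <<'E'
import cv2, numpy as np
from station import sense, optics
np.set_printoptions(precision=4,suppress=True)
CAL={n:optics.get_calibration(n) for n in("scene","top")}
def ray(n,p):
    c=CAL[n];T=np.array(c["camera_from_world"]);R=T[:3,:3]
    u=cv2.undistortPoints(np.float64(p).reshape(-1,1,2),np.array(c["camera_matrix"]),np.array(c["distortion"]))[:,0]
    d=np.c_[u,np.ones(len(u))]@R
    return -R.T@T[:3,3],d
def plane(n,p,z):
    o,d=ray(n,p); return o+d*((z-o[2])/d[:,2])[:,None]
def tri(ps,pt):
    (o1,d1),(o2,d2)=ray("scene",ps),ray("top",pt)
    d1,d2=d1[0],d2[0]; s=np.linalg.lstsq(np.c_[d1,-d2],o2-o1,rcond=None)[0]
    a,b=o1+s[0]*d1,o2+s[1]*d2; return (a+b)/2,np.linalg.norm(a-b)
def proj(n,P):
    c=CAL[n];T=np.array(c["camera_from_world"])
    return cv2.projectPoints(np.float64(P).reshape(-1,1,3),cv2.Rodrigues(T[:3,:3])[0],T[:3,3],np.array(c["camera_matrix"]),np.array(c["distortion"]))[0][:,0]
E
python3 - <<'E'
import cv2,numpy as np
t=cv2.imread("pics/top0.png");s=cv2.imread("pics/scene0.png")
a=cv2.resize(t[135:295,190:450],None,fx=3,fy=3,interpolation=cv2.INTER_CUBIC)
cv2.imwrite("pics/topc.png",a)
b=cv2.resize(s[120:335,180:470],None,fx=2.7,fy=2.7,interpolation=cv2.INTER_CUBIC)
cv2.imwrite("pics/scenec.png",b)
for nm,im,pts in(("top",t,[(404,231),(342,236),(286,241),(214,240),(377,157),(247,169)]),("scene",s,[(270,162),(316,190),(368,219),(444,266),(210,199),(298,263)])):
    h=cv2.cvtColor(im,cv2.COLOR_BGR2HSV)
    for p in pts: print(nm,p,h[p[1]-2:p[1]+3,p[0]-2:p[0]+3].reshape(-1,3)[::6].tolist())
E
```

```text
top (404, 231) [[175, 11, 142], [9, 18, 144], [12, 50, 149], [15, 88, 160], [16, 99, 155]]
top (342, 236) [[16, 26, 210], [15, 22, 184], [4, 12, 155], [11, 20, 181], [13, 28, 206]]
top (286, 241) [[66, 94, 157], [65, 47, 164], [55, 17, 166], [63, 19, 149], [64, 61, 133]]
top (214, 240) [[128, 6, 163], [156, 8, 164], [114, 46, 138], [109, 135, 147], [110, 138, 137]]
top (377, 157) [[1, 192, 219], [1, 186, 221], [1, 183, 223], [1, 190, 221], [1, 188, 223]]
top (247, 169) [[19, 15, 134], [17, 13, 134], [8, 15, 135], [5, 11, 135], [8, 15, 135]]
scene (270, 162) [[18, 158, 169], [19, 160, 147], [17, 159, 148], [19, 155, 151], [19, 159, 148]]
scene (316, 190) [[21, 23, 143], [27, 19, 149], [47, 13, 137], [47, 13, 138], [53, 15, 136]]
scene (368, 219) [[66, 128, 112], [66, 133, 102], [66, 139, 103], [66, 176, 97], [66, 161, 103]]
scene (444, 266) [[56, 16, 127], [60, 20, 126], [45, 16, 126], [54, 10, 124], [55, 21, 132]]
scene (210, 199) [[0, 207, 185], [0, 218, 123], [1, 205, 128], [0, 211, 127], [1, 210, 124]]
scene (298, 263) [[15, 11, 140], [38, 8, 133], [0, 2, 134], [30, 8, 133], [15, 7, 139]]
```

View pics/topc.png

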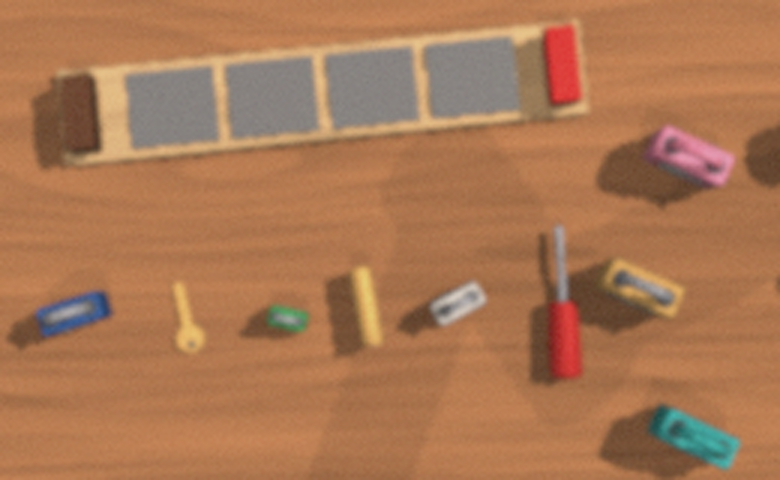

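View pics/scenec.png

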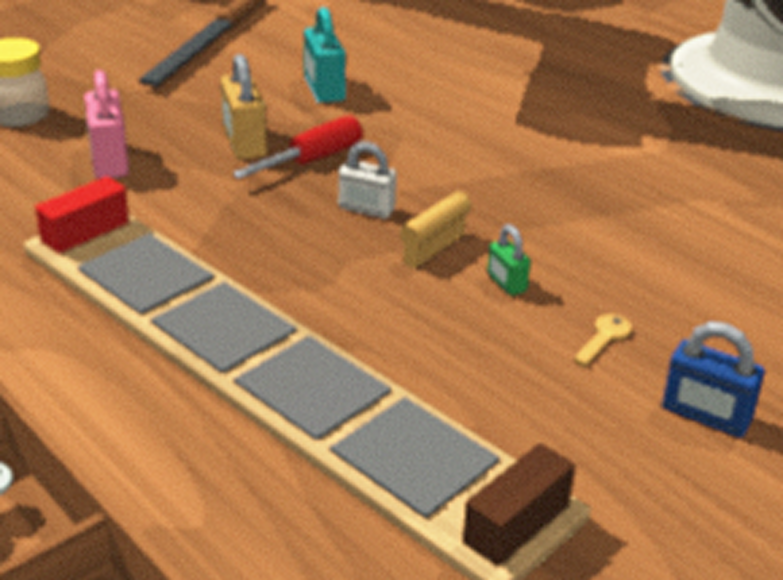

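The crops confirm it: padlock_60 is the brass one at scene (270,162), with silvery plates. The pink and turquoise ones are decoys, and the brass bar isn't a padlock. Next I'll measure.

```bash
cat >> h.py <<'E'
# (mask HSV range, search box top, search box scene, height, width)
PL={"60":((10,85,110),(26,255,255),.048),"50":((100,90,60),(122,255,255),.040),"40":((0,0,125),(179,45,255),.033),"30":((50,60,50),(80,255,255),.027)}
def rect(im,box,lo,hi,openk=0):
    x0,y0,x1,y1=box
    h=cv2.cvtColor(np.ascontiguousarray(im[y0:y1,x0:x1]),cv2.COLOR_RGB2HSV)
    m=cv2.inRange(h,np.array(lo),np.array(hi))
    if openk: m=cv2.morphologyEx(m,cv2.MORPH_OPEN,np.ones((openk,openk)))
    n,l,st,_=cv2.connectedComponentsWithStats(m)
    keep=np.isin(l,[i for i in range(1,n) if st[i,4]>=8])
    p=np.argwhere(keep)[:,::-1].astype(np.float32)+(x0,y0)
    return p
E
python3 - <<'E'
from h import *
t=cv2.imread("pics/top0.png")[:,:,::-1];s=cv2.imread("pics/scene0.png")[:,:,::-1]
bt={"60":(385,215,425,247),"50":(197,228,232,252),"40":(328,225,356,247),"30":(275,232,297,250)}
bs={"60":(258,145,282,182),"50":(422,244,466,284),"40":(302,180,330,203),"30":(358,205,380,232)}
for k,(lo,hi,z) in PL.items():
    lo_t=lo if k!="60" else (14,95,150)
    p=rect(t,bt[k],lo_t,hi); q=rect(s,bs[k],lo if k!="60" else (15,120,100),hi)
    r=cv2.minAreaRect(p.astype(np.float32)); 
    b=cv2.boxPoints(r); w=plane("top",b,z)
    e=[w[1]-w[0],w[2]-w[1]]; e=max(e,key=np.linalg.norm)
    rs=cv2.minAreaRect(q.astype(np.float32))
    c,err=tri(np.mean([q.min(0),q.max(0)],0),r[0])
    print(k,len(p),len(q),"top",np.round(r[0],1),np.round(r[1],1),"box",p.min(0),p.max(0),"xy@h/2",plane("top",[r[0]],z/2)[0],"long dir deg",np.degrees(np.arctan2(e[1],e[0])),"len",[np.linalg.norm(w[1]-w[0]),np.linalg.norm(w[2]-w[1])],"scene box",q.min(0),q.max(0),"tri",c,err)
p=rect(t,(225,145,366,190),(0,0,90),(179,45,175),3)
m=np.zeros(t.shape[:2],np.uint8); m[p[:,1].astype(int),p[:,0].astype(int)]=1
cs=[c for c in cv2.findContours(m,0,2)[0] if cv2.contourArea(c)>200]
C=[]
for c in sorted(cs,key=lambda c:c[0,0,0]):
    r=cv2.minAreaRect(c); print(np.round(r,1) if 0 else r, plane("top",[r[0]],.013)); C.append(plane("top",[r[0]],.013)[0])
C=np.array(C);d=C[-1]-C[0];print("strip",np.degrees(np.arctan2(d[1],d[0])),np.linalg.norm(np.diff(C,axis=0),axis=1))
p=rect(s,(205,200,370,312),(0,0,90),(179,28,160),3)
m=np.zeros(s.shape[:2],np.uint8); m[p[:,1].astype(int),p[:,0].astype(int)]=1
cs=[c for c in cv2.findContours(m,0,2)[0] if cv2.contourArea(c)>200]
S=[]
for c in sorted(cs,key=lambda c:-c[0,0,0]):
    r=cv2.minAreaRect(c);M=cv2.moments(c);g=(M["m10"]/M["m00"],M["m01"]/M["m00"]); S.append(g); print("scene tile",g,plane("scene",[g],.013))
for a,b in zip(S,C): print(tri(a,proj("top",b)[0]))
print("red",[plane("top",[cv2.minAreaRect(rect(t,(368,140,390,175),(0,150,120),(6,255,255)))[0]],.03)])
E
```

```text
60 200 363 top [404.7 230.4] [27.1 13.4] box [392. 220.] [418. 241.] xy@h/2 [ 0.4591 -0.2152  0.024 ] long dir deg -115.61426902287732 len [np.float64(0.03089104167933229), np.float64(0.06195454116396282)] scene box [261. 147.] [278. 178.] tri [ 0.4581 -0.2147  0.0229] 0.0024549709901163096
50 83 599 top [213.8 238.9] [ 7.9 22.5] box [204. 233.] [225. 245.] xy@h/2 [0.4514 0.2335 0.02  ] long dir deg -73.07571167495782 len [np.float64(0.05146098821640806), np.float64(0.01829663545634087)] scene box [426. 246.] [462. 280.] tri [0.4518 0.2324 0.0228] 0.0011845080352620386
40 119 294 top [342.  235.5] [ 8.  16.5] box [334. 230.] [350. 242.] xy@h/2 [ 0.451  -0.0682  0.0165] long dir deg -65.05703443592974 len [np.float64(0.03857891835130604), np.float64(0.018697943790095338)] scene box [306. 180.] [325. 199.] tri [ 0.4512 -0.0683  0.018 ] 0.0004628230663623758
30 44 180 top [285.3 240.8] [11.6  6.1] box [280. 237.] [291. 244.] xy@h/2 [0.4422 0.0661 0.0135] long dir deg -102.8509154264186 len [np.float64(0.014166676985259497), np.float64(0.027091400413088173)] scene box [361. 210.] [375. 2
[... 768 characters left out ...]
]]
scene tile (262.5218204488778, 240.5899833748961) [[ 0.6252 -0.0038  0.013 ]]
scene tile (233.42533936651583, 220.76520864756156) [[ 0.6311 -0.0842  0.013 ]]
(array([0.6127, 0.154 , 0.0116]), np.float64(0.00034674994905830523))
(array([0.6183, 0.0746, 0.0118]), np.float64(0.00011562798063927468))
(array([ 0.6242, -0.0055,  0.0116]), np.float64(0.00016535555308976656))
(array([ 0.6302, -0.0856,  0.0119]), np.float64(0.0001399950604765764))Traceback (most recent call last):
  File "<stdin>", line 28, in <module>
cv2.error: OpenCV(4.12.0) /io/opencv/modules/imgproc/src/convhull.cpp:143: error: (-215:Assertion failed) total >= 0 && (depth == CV_32F || depth == CV_32S) in function 'convexHull'
```

Both views agree, heights included: padlock centres come out near half height and the tiles at about 12 mm. The largest goes on the tile at (0.630,-0.085). I'll set out for padlock_60.

```bash
cat > go.py <<'E'
import sys; from h import *
# usage: go.py x y z phi : remaining shift/turn in move units
x,y,z,phi=map(float,sys.argv[1:5]); s=sense(); R=np.array(s["ee_rot"]); p=np.array(s["tcp_pos"])
d=R.T@(np.array([x,y,z])-p); a=np.degrees(np.arctan2(R[1,1],R[0,1]))
t=(phi-a+90)%180-90
print("shift",d*10,"turn",-np.radians(t)/2,"| tcp",p,"phi",a,"t",s["time_s"],"w",s["gripper_width"],"gf",s["gripper_force"],"F",s["wrist_force"],"j6",s["joints"][5])
E
P="python3 -m pendant"
$P '[[[0,0.5,0,0],[0,1,0,0],[0,1,0,0]]]' 0 && $P '[[[-0.3,0.3,0,0],[-0.6,0.6,0,0],[-1,1,0,0],[-1,1,0,0]]]' && $P '[[[-0.4,0.3,0,0],[-0.8,0.6,0,0],[-1,0.7,0,0],[-1,0.7,0,0]]]' && $P '[[[-0.4,0,0,-0.07],[-0.8,0,0,-0.14],[-1,0,0,-0.21],[-1,0,0,-0.28],[-1,0,0,-0.35],[-1,0,0,-0.39],[-1,0,0,-0.39]]]'
python3 go.py 0.4586 -0.215 0.1 -25.6
```

```text
time_s: 0.4
tcp_pos: [0.1705, -0.4885, 0.2206]
ee_rot: [[-0.944, -0.331, -0.003], [-0.331, 0.944, 0.008], [0.001, 0.008, -1.0]]
wrist_force: [0.5, -1.4, -0.2]
gripper_width: 0.999
gripper_force: 0.0
time_s: 0.8
tcp_pos: [0.2362, -0.3646, 0.2227]
ee_rot: [[-0.942, -0.336, 0.001], [-0.336, 0.942, 0.001], [-0.001, 0.0, -1.0]]
wrist_force: [0.2, -1.1, 0.9]
gripper_width: 1.0
gripper_force: 0.0
time_s: 1.2
tcp_pos: [0.3081, -0.2676, 0.2229]
ee_rot: [[-0.942, -0.335, 0.001], [-0.335, 0.942, -0.0], [-0.001, -0.001, -1.0]]
wrist_force: [-0.3, -0.4, 0.2]
gripper_width: 0.998
gripper_force: 0.0
time_s: 1.9
tcp_pos: [0.4005, -0.2365, 0.2223]
ee_rot: [[-0.439, -0.898, -0.001], [-0.898, 0.439, 0.0], [0.0, 0.001, -1.0]]
wrist_force: [-0.8, -0.7, 1.0]
gripper_width: 1.0
gripper_force: 0.0
shift [-0.4483 -0.4284  1.2222] turn -0.003851197489857854 | tcp [ 0.4005 -0.2365  0.2223] phi 153.95868527551954 t 1.9 w 0.9996109890488792 gf 0.0 F [-0.8147 -0.7073  0.9872] j6 -15.583028098624894
```

```bash
P="python3 -m pendant"
$P '[[[-0.22,-0.21,0.3,0],[-0.45,-0.43,0.6,0],[-0.45,-0.43,1,0],[-0.45,-0.43,1,0],[-0.45,-0.43,1,0]]]' >/dev/null
python3 go.py 0.4586 -0.215 0.015 -25.6
python3 - <<'E'
from h import *
s=optics.capture("scene")[:,:,::-1]; cv2.imwrite("pics/a1.png",cv2.resize(s[70:220,170:370],None,fx=3.5,fy=3.5,interpolation=cv2.INTER_CUBIC))
E
```

```text
shift [ 0.0023 -0.0019  1.0766] turn -0.003712534473744341 | tcp [ 0.4587 -0.2147  0.1227] phi 153.97457488671526 t 2.4 w 0.9996621788293695 gf 0.0 F [ 0.2217 -0.7004  0.5471] j6 -19.40523454075779
```

View pics/a1.png

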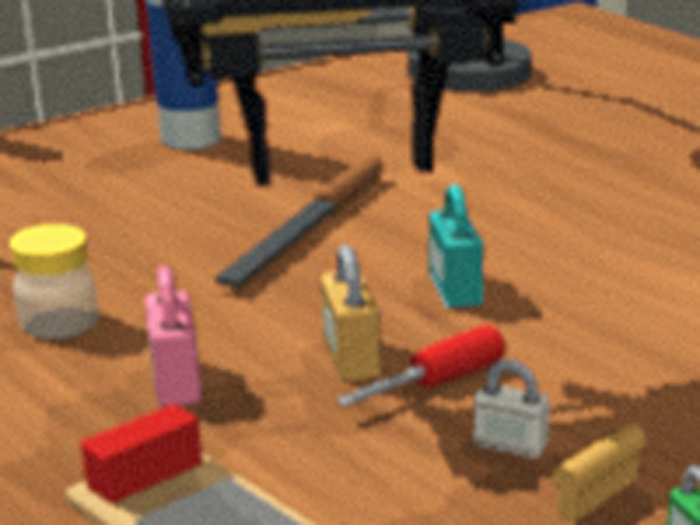

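The fingertips at crop (262,180) and (424,165) straddle the brass padlock at (350,310), so it's aligned. Going down to grip.

```bash
P="python3 -m pendant"
$P '[[[0,0,0.3,0],[0,0,0.6,0],[0,0,0.8,0],[0,0,0.8,0]]]' >/dev/null
$P '[[[0,0,0.13,0],[0,0,0.27,0],[0,0,0.27,0],[0,0,0.27,0]]]'
$P '[[[0,0,0,0],[0,0,0,0],[0,0,0,0],[0,0,0,0],[0,0,0,0],[0,0,0,0],[0,0,0,0],[0,0,0,0]]]' 1
python3 go.py 0.6303 -0.0852 0.12 4.1
```

```text
time_s: 3.25
tcp_pos: [0.4605, -0.2143, 0.0176]
ee_rot: [[-0.438, -0.899, 0.004], [-0.899, 0.438, -0.001], [-0.001, -0.004, -1.0]]
wrist_force: [0.9, 0.5, 0.4]
gripper_width: 1.0
gripper_force: 0.0
time_s: 4.05
tcp_pos: [0.459, -0.2138, 0.0155]
ee_rot: [[-0.438, -0.899, -0.0], [-0.899, 0.438, 0.0], [0.0, 0.0, -1.0]]
wrist_force: [0.9, 0.2, -0.3]
gripper_width: 0.353
gripper_force: 0.0
shift [-1.9062 -0.9766 -1.0454] turn -0.26228834083810654 | tcp [ 0.459  -0.2138  0.0155] phi 154.04397010897532 t 4.05 w 0.3528616680406842 gf 0.0 F [ 0.9279  0.236  -0.3114] j6 -19.371603545416296
```

```bash
P="python3 -m pendant"
$P '[[[0,0,0,0],[0,0,0,0],[0,0,0,0],[0,0,0,0]]]'
$P '[[[0,0,-0.1,0],[0,0,-0.3,0],[0,0,-0.55,0],[0,0,-0.8,0],[0,0,-1,0],[0,0,-1,0]]]' 
python3 go.py 0.6303 -0.0852 0.12 4.1
```

```text
time_s: 4.45
tcp_pos: [0.4588, -0.2138, 0.0155]
ee_rot: [[-0.438, -0.899, -0.0], [-0.899, 0.438, 0.0], [0.0, 0.0, -1.0]]
wrist_force: [-0.2, 0.2, 0.2]
gripper_width: 0.299
gripper_force: 30.0
time_s: 5.05
tcp_pos: [0.461, -0.2143, 0.1186]
ee_rot: [[-0.437, -0.899, 0.007], [-0.899, 0.437, -0.001], [-0.002, -0.007, -1.0]]
wrist_force: [0.4, -0.4, -3.9]
gripper_width: 0.295
gripper_force: 30.0
shift [-1.9009 -0.9582 -0.0045] turn -0.26205753277483457 | tcp [ 0.461  -0.2143  0.1186] phi 154.07041876478146 t 5.05 w 0.29458549501546866 gf 29.98856557533145 F [ 0.3739 -0.3928 -3.9169] j6 -19.370038567767107
```

```bash
P="python3 -m pendant"
$P '[[[-0.1,-0.05,0,0],[-0.3,-0.15,0,0],[-0.55,-0.28,0,0],[-0.8,-0.4,0,0],[-1,-0.5,0,0]]]' >/dev/null
$P '[[[-0.2,-0.1,0,-0.02],[-0.4,-0.2,0,-0.06],[-0.6,-0.32,0,-0.12],[-0.78,-0.42,0,-0.18],[-0.87,-0.45,0,-0.23],[-0.9,-0.46,0,-0.262],[-0.9,-0.46,0,-0.262],[-0.9,-0.46,0,-0.262]]]' >/dev/null
python3 go.py 0.6303 -0.0852 0.029 4.1
```

```text
shift [ 0.0073 -0.0278  0.8463] turn -0.0009482713850158071 | tcp [ 0.6278 -0.0847  0.1136] phi -176.00866389638887 t 6.35 w 0.2959055331654898 gf 29.98860421590507 F [-0.9785  0.3391 -3.4429] j6 -2.913797486324284
```

```bash
P="python3 -m pendant"
$P '[[[0,0,0.1,0],[0.01,-0.03,0.3,0],[0.01,-0.03,0.5,0],[0.01,-0.03,0.65,0],[0.01,-0.03,0.75,0],[0.01,-0.03,0.78,0],[0.01,-0.03,0.78,0],[0.01,-0.03,0.78,0]]]'
python3 go.py 0.6303 -0.0852 0.0285 4.1
python3 - <<'E'
from h import *
s=optics.capture("scene")[:,:,::-1]; cv2.imwrite("pics/a2.png",cv2.resize(s[110:260,170:370],None,fx=3.5,fy=3.5,interpolation=cv2.INTER_CUBIC))
E
```

```text
time_s: 7.15
tcp_pos: [0.6323, -0.0858, 0.0384]
ee_rot: [[0.071, -0.997, 0.002], [-0.997, -0.071, -0.0], [0.0, -0.002, -1.0]]
wrist_force: [0.4, -0.7, -3.1]
gripper_width: 0.296
gripper_force: 30.0
shift [-0.0078  0.0194  0.0985] turn -0.00028229447053014224 | tcp [ 0.6323 -0.0858  0.0384] phi -175.93234856348255 t 7.15 w 0.29623417399403296 gf 29.98870802577585 F [ 0.3761 -0.6963 -3.1168] j6 -2.724347186723595
```

View pics/a2.png

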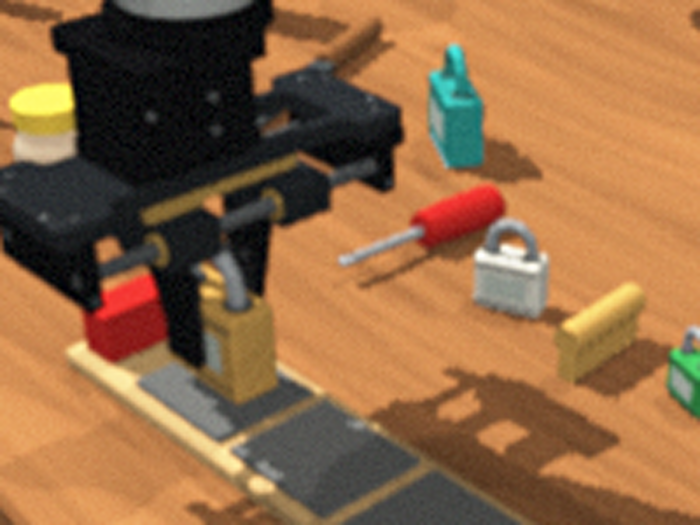

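The brass padlock hangs just above the tile beside the red block, at crop (235,355), square to the strip. I'll lower it and let go.

```bash
P="python3 -m pendant"
$P '[[[-0.01,0.01,0.05,0],[-0.01,0.01,0.08,0],[-0.01,0.01,0.1,0],[-0.01,0.01,0.1,0],[-0.01,0.01,0.1,0]]]'
$P '[[[0,0,0,0],[0,0,0,0],[0,0,0,0],[0,0,0,0],[0,0,0,0],[0,0,0,0]]]' 0
$P '[[[0,0,-0.1,0],[0,0,-0.3,0],[0,0,-0.6,0],[0,0,-1,0],[0,0,-1,0],[0,0,-1,0]]]' >/dev/null
python3 go.py 0.4512 -0.0683 0.11 25
```

```text
time_s: 7.7
tcp_pos: [0.6304, -0.0848, 0.0285]
ee_rot: [[0.071, -0.997, -0.0], [-0.997, -0.071, -0.0], [0.0, 0.0, -1.0]]
wrist_force: [-3.1, 1.6, 5.4]
gripper_width: 0.3
gripper_force: 30.0
time_s: 8.3
tcp_pos: [0.6306, -0.0849, 0.0275]
ee_rot: [[0.071, -0.997, 0.0], [-0.997, -0.071, -0.0], [0.0, -0.0, -1.0]]
wrist_force: [-0.7, -0.5, 0.1]
gripper_width: 0.757
gripper_force: 0.0
shift [-0.2918  1.7852  0.19  ] turn -0.18272943495910335 | tcp [ 0.6313 -0.0848  0.1297] phi -175.9392508319338 t 8.9 w 0.9981283993009087 gf 0.0 F [-0.3629 -0.4644 -0.8721] j6 -2.812085326850413
```

```bash
P="python3 -m pendant"
$P '[[[-0.07,0.4,0,0],[-0.15,0.85,0,0],[-0.15,0.9,0,0]]]' >/dev/null
$P '[[[-0.07,0.4,0,-0.06],[-0.14,0.8,0,-0.12],[-0.14,0.885,0.19,-0.183],[-0.14,0.885,0.19,-0.183],[-0.14,0.885,0.19,-0.183],[-0.14,0.885,0.19,-0.183]]]' >/dev/null
python3 go.py 0.4512 -0.0683 0.006 25
python3 - <<'E'
from h import *
t=optics.capture("scene")[:,:,::-1]; s=t
cv2.imwrite("pics/a3.png",cv2.resize(s[90:290,170:400],None,fx=3,fy=3,interpolation=cv2.INTER_CUBIC))
E
```

```text
shift [-0.0066  0.0083  1.0297] turn -0.0004187936207557391 | tcp [ 0.4521 -0.0685  0.109 ] phi -155.04799021391258 t 9.8 w 1.0003623573723956 gf 0.0 F [0.0856 0.0529 0.3637] j6 13.075539448341408
```

View pics/a3.png

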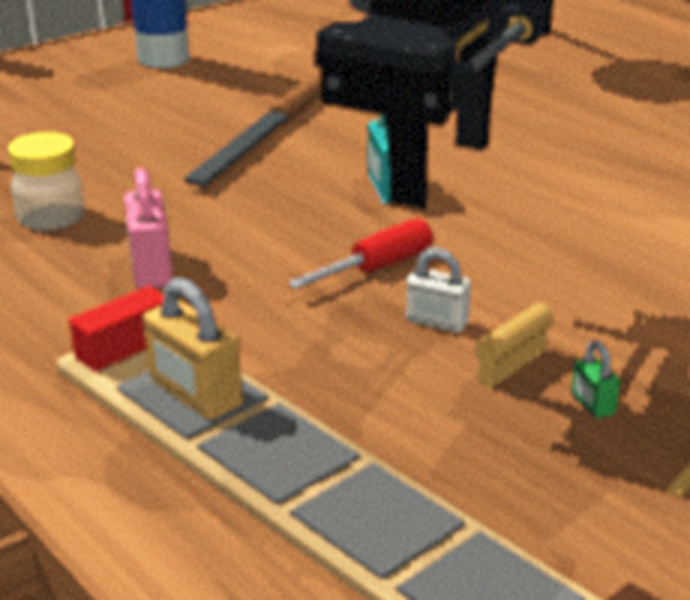

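The brass padlock stands upright on its tile at crop (195,355), and the fingers are centred above the white one at (438,300). Going down for white.

```bash
P="python3 -m pendant"
$P '[[[0,0,0.3,0],[0,0.01,0.6,0],[0,0.01,0.8,0],[0,0.01,0.8,0]]]' >/dev/null
$P '[[[0,0,0.1,0],[0,0,0.18,0],[0,0,0.22,0],[0,0,0.22,0]]]' 1
$P '[[[0,0,0,0],[0,0,0,0],[0,0,0,0],[0,0,0,0],[0,0,0,0],[0,0,0,0],[0,0,0,0]]]'
$P '[[[0,0,0,0],[0,0,0,0]]]'
python3 go.py 0.6187 0.0744 0.1 4.1
```

```text
time_s: 10.65
tcp_pos: [0.4495, -0.0691, 0.0064]
ee_rot: [[0.423, -0.906, -0.0], [-0.906, -0.423, -0.0], [-0.0, 0.0, -1.0]]
wrist_force: [-0.2, -0.1, 0.3]
gripper_width: 0.724
gripper_force: 0.0
time_s: 11.35
tcp_pos: [0.4497, -0.069, 0.0067]
ee_rot: [[0.423, -0.906, 0.0], [-0.906, -0.423, 0.0], [0.0, -0.0, -1.0]]
wrist_force: [1.2, 0.5, 2.1]
gripper_width: 0.215
gripper_force: 29.9
time_s: 11.55
tcp_pos: [0.4497, -0.069, 0.0067]
ee_rot: [[0.423, -0.906, 0.0], [-0.906, -0.423, 0.0], [0.0, -0.0, -1.0]]
wrist_force: [0.2, 0.3, 2.0]
gripper_width: 0.215
gripper_force: 29.9
shift [-0.5839 -2.1381 -0.9323] turn 0.18277264070775057 | tcp [ 0.4497 -0.069   0.0067] phi -154.95579815396982 t 11.55 w 0.21477517633988139 gf 29.919923711568117 F [0.1884 0.3074 2.0188] j6 13.199640960410868
```

```bash
P="python3 -m pendant"
$P '[[[0,0,-0.1,0],[0,0,-0.3,0],[0,0,-0.55,0],[0,0,-0.8,0],[0,0,-0.93,0]]]' >/dev/null
$P '[[[-0.02,-0.1,0,0],[-0.08,-0.3,0,0],[-0.15,-0.55,0,0],[-0.22,-0.8,0,0],[-0.27,-1,0,0]]]' >/dev/null
$P '[[[-0.08,-0.28,0,0.02],[-0.15,-0.55,0,0.06],[-0.22,-0.8,0,0.1],[-0.27,-0.95,0,0.14],[-0.3,-1,0,0.183],[-0.3,-1,0,0.183]]]' >/dev/null
python3 go.py 0.6187 0.0744 0.0197 4.1
```

```text
shift [-0.0534 -0.127   0.7801] turn 0.00017638035238566287 | tcp [0.6066 0.0682 0.0977] phi -175.87978830043855 t 13.15 w 0.2142550872940432 gf 29.920786879956722 F [ 0.4215  1.1102 -1.0855] j6 -17.445769375238378
```

```bash
P="python3 -m pendant"
$P '[[[-0.02,-0.06,0.1,0],[-0.05,-0.12,0.25,0],[-0.053,-0.127,0.45,0],[-0.053,-0.127,0.6,0],[-0.053,-0.127,0.68,0],[-0.053,-0.127,0.7,0],[-0.053,-0.127,0.7,0],[-0.053,-0.127,0.7,0]]]' >/dev/null
python3 go.py 0.6187 0.0744 0.0197 4.1
```

```text
shift [-0.009   0.0079  0.1051] turn -0.00013144888172374563 | tcp [0.6195 0.0736 0.0302] phi -175.915062932289 t 13.95 w 0.22046910391346014 gf 29.91959698498249 F [ 1.217   0.3282 -1.3098] j6 -17.54605924625594
```

```bash
P="python3 -m pendant"
$P '[[[-0.01,0.01,0.04,0],[-0.01,0.01,0.07,0],[-0.01,0.01,0.09,0],[-0.01,0.01,0.1,0],[-0.01,0.01,0.1,0]]]'
$P '[[[0,0,0,0],[0,0,0,0],[0,0,0,0],[0,0,0,0],[0,0,0,0],[0,0,0,0]]]' 0
$P '[[[0,0,-0.1,0],[0,0,-0.3,0],[0,0,-0.6,0],[0,0,-1,0],[0,0,-1,0],[0,0,-1,0]]]' >/dev/null
python3 go.py 0.4424 0.0659 0.1 -12.85
```

```text
time_s: 14.45
tcp_pos: [0.6177, 0.0744, 0.0197]
ee_rot: [[0.071, -0.997, -0.0], [-0.997, -0.071, -0.0], [0.0, 0.0, -1.0]]
wrist_force: [-0.8, 0.0, 0.2]
gripper_width: 0.219
gripper_force: 29.9
time_s: 15.05
tcp_pos: [0.6178, 0.0743, 0.0195]
ee_rot: [[0.071, -0.997, -0.0], [-0.997, -0.071, -0.0], [0.0, 0.0, -1.0]]
wrist_force: [-0.2, 0.4, -0.4]
gripper_width: 0.675
gripper_force: 0.0
shift [-0.037   1.7636  0.2101] turn 0.14756028730538584 | tcp [0.6185 0.0747 0.1216] phi -175.94083662732706 t 15.65 w 0.9945893642346693 gf 0.0 F [-0.9573  0.3786 -0.7754] j6 -17.67607334053869
```

```bash
P="python3 -m pendant"
$P '[[[-0.01,0.4,0,0],[-0.02,0.85,0,0],[-0.02,0.9,0,0]]]' 0.4 >/dev/null
$P '[[[0,0.4,0,0.06],[-0.02,0.8,0,0.12],[-0.017,0.864,0.21,0.148],[-0.017,0.864,0.21,0.148],[-0.017,0.864,0.21,0.148],[-0.017,0.864,0.21,0.148]]]' >/dev/null
python3 go.py 0.4424 0.0659 0.004 -12.85
python3 - <<'E'
from h import *
s=optics.capture("scene")[:,:,::-1]
cv2.imwrite("pics/a4.png",cv2.resize(s[110:310,180:440],None,fx=3,fy=3,interpolation=cv2.INTER_CUBIC))
E
```

```text
shift [0.0029 0.0081 0.95  ] turn 0.00010237237232066664 | tcp [0.4431 0.066  0.099 ] phi 167.16173100974544 t 16.55 w 0.6025959166888699 gf 0.0 F [ 0.2208 -0.2372 -0.9396] j6 -42.247543937232194
```

View pics/a4.png

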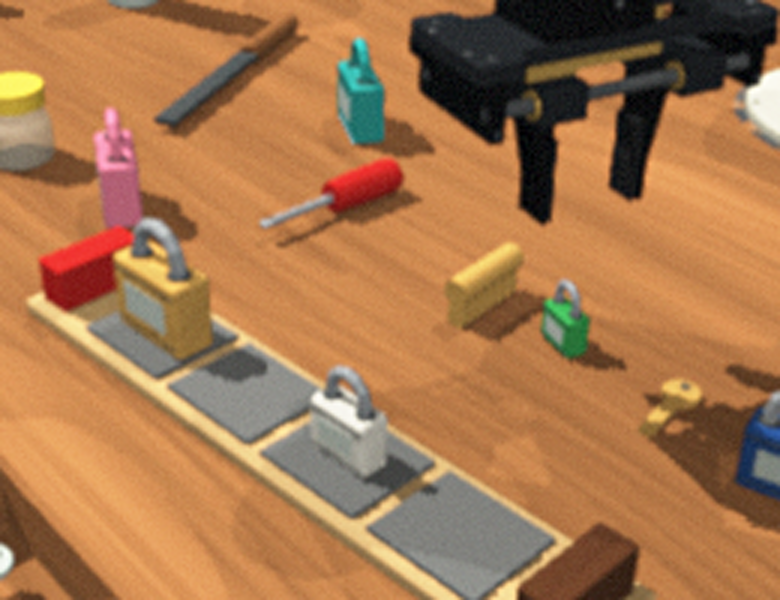

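White stands upright on the third tile at crop (345,430), and the fingers are over the green one at (565,325). Going down for green.

```bash
P="python3 -m pendant"
$P '[[[0,0,0.3,0],[0,0,0.55,0],[0,0,0.75,0],[0,0,0.75,0]]]' >/dev/null
$P '[[[0,0,0.1,0],[0,0,0.17,0],[0,0,0.19,0],[0,0,0.19,0]]]'
$P '[[[0,0,0,0],[0,0,0,0],[0,0,0,0],[0,0,0,0],[0,0,0,0],[0,0,0,0],[0,0,0,0],[0,0,0,0]]]' 1
python3 go.py 0.6130 0.1542 0.1 4.1
```

```text
time_s: 17.4
tcp_pos: [0.4418, 0.0656, 0.0047]
ee_rot: [[-0.223, -0.975, 0.0], [-0.975, 0.223, 0.0], [-0.0, -0.0, -1.0]]
wrist_force: [0.1, -0.8, 0.7]
gripper_width: 0.597
gripper_force: 0.0
time_s: 18.2
tcp_pos: [0.4418, 0.0656, 0.0047]
ee_rot: [[-0.223, -0.975, 0.0], [-0.975, 0.223, 0.0], [-0.0, -0.0, -1.0]]
wrist_force: [0.0, 0.3, 0.7]
gripper_width: 0.182
gripper_force: 30.0
shift [-1.2455 -1.4718 -0.9527] turn -0.14823764302153203 | tcp [0.4418 0.0656 0.0047] phi 167.11321737979858 t 18.2 w 0.18210852311309175 gf 29.99983962625265 F [0.0488 0.3285 0.6938] j6 -42.306147959105694
```

```bash
P="python3 -m pendant"
$P '[[[0,0,-0.1,0],[0,0,-0.3,0],[0,0,-0.55,0],[0,0,-0.8,0],[0,0,-0.95,0]]]' >/dev/null
$P '[[[-0.07,-0.08,0,0],[-0.2,-0.23,0,0],[-0.35,-0.4,0,0],[-0.5,-0.58,0,0],[-0.62,-0.73,0,0]]]' >/dev/null
$P '[[[-0.15,-0.18,0,-0.02],[-0.3,-0.36,0,-0.05],[-0.45,-0.54,0,-0.09],[-0.57,-0.68,0,-0.12],[-0.625,-0.74,0,-0.148],[-0.625,-0.74,0,-0.148],[-0.625,-0.74,0,-0.148]]]' >/dev/null
python3 go.py 0.6130 0.1542 0.0177 4.1
```

```text
shift [-0.0032 -0.0123  0.8038] turn -0.0010108386580599399 | tcp [0.612  0.1539 0.0981] phi -176.01583357775098 t 19.9 w 0.180575118791041 gf 29.999864283017814 F [-0.927  -0.1255 -2.2089] j6 -24.768456558512433
```

```bash
P="python3 -m pendant"
$P '[[[0,0,0.1,0],[0,-0.01,0.3,0],[0,-0.01,0.5,0],[0,-0.01,0.65,0],[0,-0.01,0.7,0],[0,-0.01,0.72,0],[0,-0.01,0.72,0],[0,-0.01,0.72,0]]]' >/dev/null
python3 go.py 0.6130 0.1542 0.0177 4.1
```

```text
shift [0.0012 0.0125 0.1078] turn -0.00024977680326298407 | tcp [0.6142 0.1544 0.0285] phi -175.9286223132945 t 20.7 w 0.18032418412685705 gf 29.999881745316088 F [ 0.3731  0.025  -0.482 ] j6 -24.668749666098993
```

```bash
P="python3 -m pendant"
$P '[[[0,0.01,0.04,0],[0,0.01,0.07,0],[0,0.01,0.09,0],[0,0.01,0.1,0],[0,0.01,0.1,0]]]'
$P '[[[0,0,0,0],[0,0,0,0],[0,0,0,0],[0,0,0,0],[0,0,0,0],[0,0,0,0]]]' 0
$P '[[[0,0,-0.1,0],[0,0,-0.3,0],[0,0,-0.6,0],[0,0,-1,0],[0,0,-1,0],[0,0,-1,0]]]' >/dev/null
python3 go.py 0.4516 0.233 0.115 16.9
```

```text
time_s: 21.2
tcp_pos: [0.6126, 0.1541, 0.0177]
ee_rot: [[0.071, -0.997, -0.0], [-0.997, -0.071, -0.0], [0.0, 0.0, -1.0]]
wrist_force: [-0.5, 0.6, 1.3]
gripper_width: 0.183
gripper_force: 30.0
time_s: 21.8
tcp_pos: [0.6127, 0.1541, 0.0175]
ee_rot: [[0.071, -0.997, 0.0], [-0.997, -0.071, 0.0], [-0.0, -0.0, -1.0]]
wrist_force: [0.3, -0.4, 0.1]
gripper_width: 0.639
gripper_force: 0.0
shift [-0.8973  1.5573  0.043 ] turn -0.11201722260148265 | tcp [0.6133 0.1545 0.1197] phi -175.93622817568485 t 22.4 w 0.9949127952351954 gf 0.0 F [-0.4004 -0.2607 -0.1875] j6 -24.701204993734073
```

```bash
P="python3 -m pendant"
$P '[[[-0.2,0.4,0,0],[-0.4,0.8,0,0],[-0.45,0.8,0,0]]]' 0.4 >/dev/null
$P '[[[-0.2,0.4,0,-0.05],[-0.45,0.757,0,-0.1],[-0.447,0.757,0.04,-0.112],[-0.447,0.757,0.04,-0.112],[-0.447,0.757,0.04,-0.112]]]' >/dev/null
python3 go.py 0.4516 0.233 0.01 16.9
python3 - <<'E'
from h import *
s=optics.capture("scene")[:,:,::-1]
cv2.imwrite("pics/a5.png",cv2.resize(s[140:340,230:490],None,fx=3,fy=3,interpolation=cv2.INTER_CUBIC))
E
```

```text
shift [-0.0063 -0.0024  1.0319] turn -0.0004936349897894434 | tcp [0.4516 0.2324 0.1132] phi -163.15656640306986 t 23.2 w 0.6055097804305081 gf 0.0 F [ 0.3891 -0.4424 -0.4771] j6 -28.744563389020882
```

View pics/a5.png

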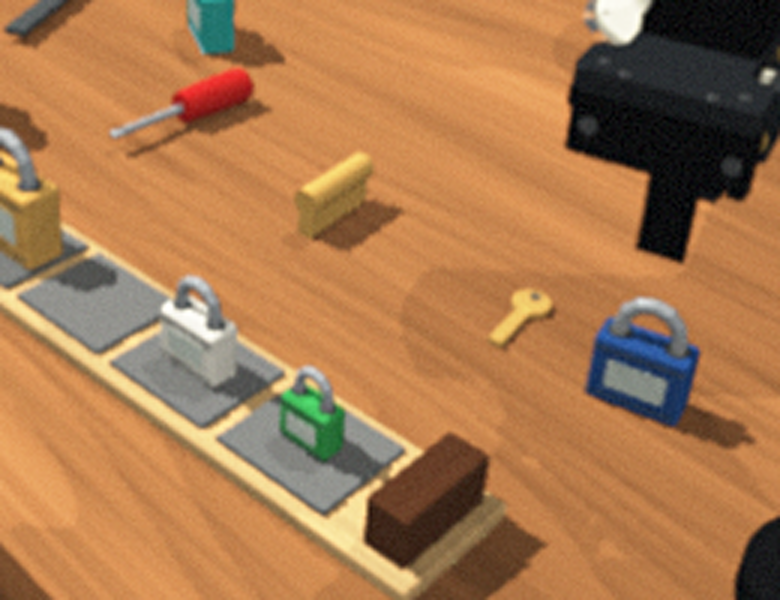

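Green stands upright on its tile at crop (312,415), and the gripper is over the blue padlock at (642,370). Going down for blue.

```bash
P="python3 -m pendant"
$P '[[[0,0,0.3,0],[0,0,0.6,0],[0,0,0.8,0],[0,0,0.8,0]]]' >/dev/null
$P '[[[0,0,0.1,0],[0,0,0.18,0],[0,0,0.23,0],[0,0,0.23,0]]]'
$P '[[[0,0,0,0],[0,0,0,0],[0,0,0,0],[0,0,0,0],[0,0,0,0],[0,0,0,0],[0,0,0,0],[0,0,0,0]]]' 1
python3 go.py 0.6245 -0.0054 0.14 4.1
```

```text
time_s: 24.05
tcp_pos: [0.4509, 0.2324, 0.0103]
ee_rot: [[0.291, -0.957, -0.0], [-0.957, -0.291, -0.0], [0.0, 0.001, -1.0]]
wrist_force: [0.3, -0.3, 0.1]
gripper_width: 0.6
gripper_force: 0.0
time_s: 24.85
tcp_pos: [0.451, 0.2326, 0.0108]
ee_rot: [[0.291, -0.957, 0.0], [-0.957, -0.291, 0.0], [-0.0, -0.0, -1.0]]
wrist_force: [-1.0, 0.3, 2.1]
gripper_width: 0.251
gripper_force: 30.0
shift [ 2.7815 -0.9679 -1.2925] turn 0.11177634964675595 | tcp [0.451  0.2326 0.0108] phi -163.09137383172455 t 24.85 w 0.25145884981610706 gf 29.984655417501926 F [-1.0047  0.2578  2.0587] j6 -28.72815943877307
```

```bash
P="python3 -m pendant"
$P '[[[0,0,-0.1,0],[0,0,-0.3,0],[0,0,-0.55,0],[0,0,-0.8,0],[0,0,-1,0]]]' >/dev/null
$P '[[[0.07,-0.03,-0.15,0],[0.25,-0.09,-0.27,0],[0.5,-0.18,-0.3,0],[0.75,-0.26,-0.3,0],[1,-0.35,-0.3,0]]]' >/dev/null
$P '[[[0.25,-0.09,0,0],[0.5,-0.18,0,0],[0.75,-0.26,0,0],[1,-0.35,0,0]]]' >/dev/null
$P '[[[0.25,-0.08,0,0.02],[0.48,-0.17,0,0.05],[0.66,-0.23,0,0.08],[0.76,-0.26,0,0.1],[0.78,-0.27,0,0.112],[0.78,-0.27,0,0.112],[0.78,-0.27,0,0.112]]]' >/dev/null
python3 go.py 0.6245 -0.0054 0.0235 4.1
```

```text
shift [ 0.0087 -0.004   1.1705] turn 0.00033890825132651354 | tcp [ 0.6241 -0.0046  0.1405] phi -175.86116397511367 t 26.95 w 0.2459295999792587 gf 29.984619235619903 F [ 0.0722  1.1143 -2.5338] j6 -10.256831087097117
```

```bash
P="python3 -m pendant"
$P '[[[0,0,0.1,0],[0.01,0,0.3,0],[0.01,0,0.5,0],[0.01,0,0.7,0],[0.01,0,0.85,0],[0.01,0,0.95,0],[0.01,0,0.95,0]]]' >/dev/null
$P '[[[0,0,0.08,0],[0,0,0.12,0],[0,0,0.12,0],[0,0,0.12,0]]]' >/dev/null
python3 go.py 0.6245 -0.0054 0.0238 4.1
```

```text
shift [-0.0087  0.0042  0.1009] turn -0.0002574870780002879 | tcp [ 0.625  -0.0062  0.0339] phi -175.92950584569712 t 28.05 w 0.24843759926134817 gf 29.98462411109358 F [ 0.5293 -1.0805 -2.2587] j6 -10.177882715080782
```

```bash
P="python3 -m pendant"
$P '[[[-0.01,0,0.04,0],[-0.01,0,0.07,0],[-0.01,0,0.09,0],[-0.01,0,0.1,0],[-0.01,0,0.1,0]]]'
$P '[[[0,0,0,0],[0,0,0,0],[0,0,0,0],[0,0,0,0],[0,0,0,0],[0,0,0,0],[0,0,0,0]]]' 0
$P '[[[0,0,-0.1,0],[0,0,-0.3,0],[0,0,-0.6,0],[0,0,-1,0],[0,0,-1,0]]]' >/dev/null
$P '[[[0,0.3,-0.1,0],[0,0.6,-0.4,0],[0,1,-0.5,0],[0,1,-0.5,0]]]' >/dev/null
$P '[[[0,0.4,0,0],[0,0.8,0,0],[0,1,0,0],[0,1,0,0],[0,1,0,0]]]' >/dev/null
python3 - <<'E'
from h import *
t=optics.capture("top");s=optics.capture("scene")
cv2.imwrite("pics/top9.png",t[:,:,::-1]);cv2.imwrite("pics/s9.png",s[:,:,::-1])
a=cv2.resize(t[130:200,195:400],(780,266),interpolation=cv2.INTER_CUBIC)
b=cv2.resize(s[150:330,180:410],(420,329),interpolation=cv2.INTER_CUBIC)
c=np.zeros((600,780,3),np.uint8);c[:266]=a;c[268:597,:420]=b
cv2.imwrite("pics/f.png",c[:,:,::-1])
T=[(.6303,-.0852),(.6245,-.0054),(.6187,.0744),(.6130,.1542)]
for (k,(lo,hi,z)),(x,y) in zip(PL.items(),T):
    u,v=proj("top",[x,y,.013+z/2])[0].astype(int)
    if k=="60": lo=(14,95,150)
    if k=="40": lo=(0,0,165)
    # tile mask spans +-14px; stay inside
    p=rect(t,(u-16,v-11,u+17,v+12),lo,hi); r=cv2.minAreaRect(p.astype(np.float32))
    w=plane("top",cv2.boxPoints(r),.013+z); e=max(w[1]-w[0],w[2]-w[1],key=np.linalg.norm)
    print(k,np.array(r[1]),"off mm",(plane("top",[r[0]],.013+z/2)[0][:2]-(x,y))*1000,"dir",np.degrees(np.arctan2(e[1],e[0]))%180,"want 94.1")
E
```

```text
time_s: 28.55
tcp_pos: [0.6245, -0.0053, 0.0238]
ee_rot: [[0.071, -0.997, -0.0], [-0.997, -0.071, -0.0], [0.0, 0.0, -1.0]]
wrist_force: [-1.8, 0.8, 0.6]
gripper_width: 0.251
gripper_force: 30.0
time_s: 29.25
tcp_pos: [0.6247, -0.0053, 0.0235]
ee_rot: [[0.071, -0.997, -0.0], [-0.997, -0.071, -0.0], [0.0, 0.0, -1.0]]
wrist_force: [0.7, -0.9, -0.7]
gripper_width: 0.805
gripper_force: 0.0
60 [17. 32.] off mm [7.527  0.6473] dir 88.42897495381965 want 94.1
50 [ 9.1696 20.2729] off mm [ 0.7598 -1.3708] dir 92.05687069918619 want 94.1
40 [ 8.0623 16.6207] off mm [1.7647 0.1545] dir 95.65598450153936 want 94.1
30 [ 7.2885 13.3622] off mm [0.6707 0.9379] dir 94.89085676243918 want 94.1
```

View pics/f.png

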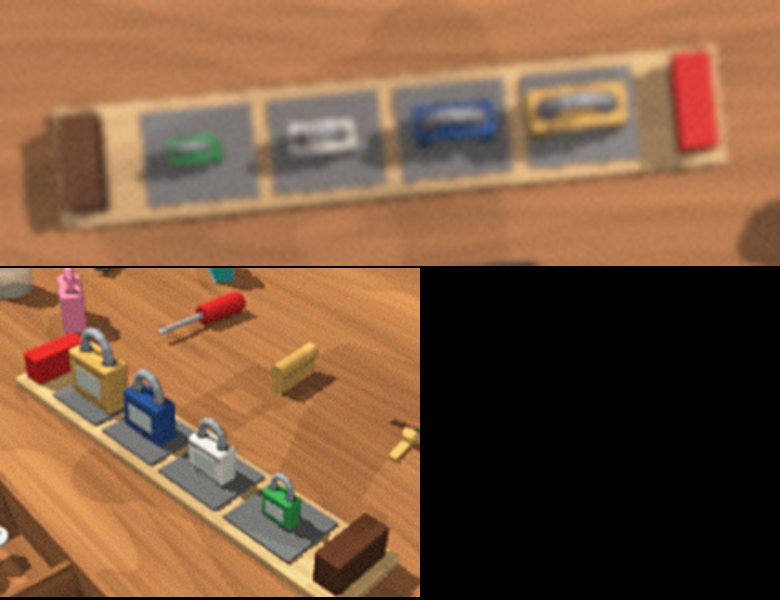

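All four stand upright in the right order: brass (578,108), blue (454,122), white (322,136), green (195,150). The brass reading includes some pale wood at the tile's edge, so I'll re-measure that one.

```bash
python3 - <<'E'
from h import *
t=cv2.imread("pics/top9.png")[:,:,::-1]
x,y=.6303,-.0852
u,v=proj("top",[x,y,.037])[0]; print(u,v)
h=cv2.cvtColor(np.ascontiguousarray(t),cv2.COLOR_RGB2HSV)
m=cv2.inRange(h,(12,80,110),(28,255,255)); n,l,st,c=cv2.connectedComponentsWithStats(m,connectivity=4)
i=np.bincount(l[148:172,332:362].ravel(),minlength=n); print([(j,st[j].tolist()) for j in np.argsort(-i)[:4]])
for s0 in(110,125,140):
    m=cv2.inRange(h,(12,s0,110),(28,255,255))[146:170,331:363]; p=np.argwhere(m)[:,::-1]+(331,146)
    n,l,st,c=cv2.connectedComponentsWithStats(m,connectivity=4); k=1+np.argmax(st[1:,4]); p=np.argwhere(l==k)[:,::-1]+(331,146)
    r=cv2.minAreaRect(p.astype(np.float32)); print(s0,r,(plane("top",[r[0]],.037)[0][:2]-(x,y))*1000)
s=cv2.imread("pics/s9.png")[:,:,::-1]
q=rect(s,(210,180,252,242),(15,110,80),(28,255,255),3); print(q.min(0),q.max(0),"proj centre",proj("scene",[x,y,.037]))
a=np.radians(94.1);L=np.array([np.cos(a),np.sin(a)]);N=np.array([-L[1],L[0]])
B=[np.r_[np.array([x,y])+i*.03*L+j*.013*N,z] for i in(-1,1) for j in(-1,1) for z in(.013,.061)]
for n in("top","scene"): b=proj(n,B); print(n,"predicted",b.min(0),b.max(0))
print(sense()["tcp_pos"],sense()["time_s"])
E
```

```text
347.3723749314105 158.68523962308942
[(np.int64(0), [0, 0, 640, 400, 85468]), (np.int64(1), [0, 23, 640, 377, 169709]), (np.int64(2), [616, 23, 1, 1, 1]), (np.int64(3), [514, 26, 1, 1, 1])]
110 ((345.5148620605469, 158.14852905273438), (11.741439819335938, 26.866004943847656), 84.2894058227539) [1.3829 4.3093]
125 ((345.5, 159.5), (11.0, 25.0), 90.0) [-1.7987  4.4387]
140 ((348.5, 161.0), (7.0, 2.0), -0.0) [-5.5219 -2.475 ]
[210. 191.] [249. 241.] proj centre [[232.4315 208.9745]]
top predicted [333.783  150.2334] [361.5729 166.79  ]
scene predicted [214.9903 188.2569] [249.8014 230.4461]
[ 0.4266 -0.0191  0.1738] 30.75
```

```bash
python3 - <<'E'
from h import *
t=cv2.imread("pics/top9.png")[:,:,::-1];s=cv2.imread("pics/s9.png")[:,:,::-1]
H=lambda im:cv2.cvtColor(np.ascontiguousarray(im),cv2.COLOR_RGB2HSV)[:,:,1]
print(H(t)[152:168:2,328:368])
cv2.imwrite("pics/g.png",cv2.hconcat([cv2.resize(t[140:178,322:372],(500,380),interpolation=cv2.INTER_CUBIC),cv2.resize(s[160:248,205:270],(281,380),interpolation=cv2.INTER_CUBIC)])[:,:,::-1])
E
```

```text
[[ 98 108 106  84  50  27  33  38  48  49  61  65  75  80  87  90  90  96
   96 104 106 110 112 118 123 125 125 130 134 128 115  80  45  60  96 106
  108 108 105 107]
 [ 93 108 107  90  73  94 124 132 133 132 132 127 125 120 112 101  92  85
   75  64  61  64  64  67  67  64  70  90 114 131 125  93  53  57  90 104
  107 107 107 107]
 [ 92 104 107 100  98 126 138 138 129 101  67  57  44  31  16  15   5   7
    8  11   7   7   6   8   7   5   5   8  55 111 121 102  59  48  80 102
  113 109 106 107]
 [ 87 103 110 109 115 133 139 128  94  29   6   8   3  17  36  44  60  76
   83  91  91  88  86  75  54  37  33  52  82 119 126 112  66  51  73 100
  106 107 111 110]
 [ 85 101 109 109 109 122 127 129 109  78  52  57  77 111 131 139 138 137
  139 144 144 140 142 138 136 128 127 127 133 136 135 114  71  50  68 100
  108 105 112 109]
 [ 72  97 110 107 104 118 134 137 137 142 138 133 138 137 139 141 143 134
  138 141 143 139 137 134 132 137 135 136 143 134 112  79  36  33  57  90
  110 109 112 112]
 [ 67  93 104 102 102 107 137 141 140 135 129 122 111 111 103 102  97  92
   82  77  76  74  50  45  34  39  55  65  63  42  29  19  11  24  58  87
  102 110 111 103]
 [ 49  91 103 109 104 103  93  85  81  81  62  43  31  23  21  18  21  16
   20  27  20  19  19  19  13  20  15  14  14  19  15  15  14  22  48  86
  105 106 107 104]]
```

View pics/g.png

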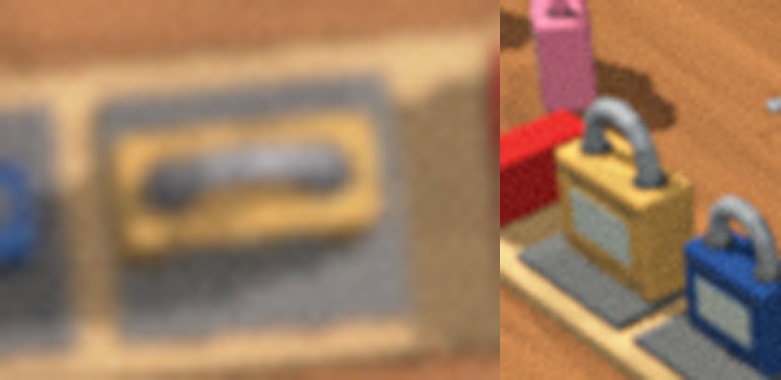

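The brass one stands about 3.5 mm off centre towards blue: in the crop its top face spans 113–381, and it should be centred near 264. I have time to mend it, so I'll regrip and shift it.

```bash
P="python3 -m pendant"
python3 go.py 0.6303 -0.082 0.174 4.1
$P '[[[0.3,-0.4,0,0],[0.5,-0.8,0,0],[0.5,-1,0,0],[0.5,-1,0,0]]]' >/dev/null
python3 go.py 0.6303 -0.082 0.13 4.1
```

```text
shift [ 0.7719 -1.9873  0.0009] turn -0.00018130929506892583 | tcp [ 0.4266 -0.0191  0.1738] phi -175.9207765147879 t 30.75 w 0.9980009671410394 gf 0.0 F [ 0.4857 -0.1788  0.3479] j6 -15.352411787119182
shift [ 0.2605 -0.9686  0.422 ] turn -0.0009957596303542396 | tcp [ 0.5319 -0.0627  0.1722] phi -176.01410564845762 t 31.15 w 0.9978279469532615 gf 0.0 F [-0.334   0.2402 -0.3247] j6 -6.684205676215681
```

```bash
P="python3 -m pendant"
$P '[[[0.1,-0.4,0,0],[0.2,-0.8,0,0],[0.27,-0.985,0,0],[0.27,-0.985,0.2,0],[0.27,-0.985,0.4,0],[0.27,-0.985,0.4,0]]]' >/dev/null
$P '[[[0,0,0.2,0],[0,0,0.45,0],[0,0,0.7,0],[0,0,0.8,0],[0,0,0.8,0],[0,0,0.8,0]]]' >/dev/null
python3 go.py 0.6303 -0.082 0.0285 4.1
```

```text
shift [-0.0008 -0.0062  0.2643] turn 5.679695478245384e-05 | tcp [ 0.6296 -0.0821  0.0549] phi -175.89349154840352 t 32.35 w 1.0010334988357676 gf 0.0 F [-0.0314 -0.3368  0.5626] j6 -3.086526689977611
```

```bash
P="python3 -m pendant"
$P '[[[0,-0.01,0.1,0],[0,-0.01,0.2,0],[0,-0.01,0.26,0],[0,-0.01,0.26,0]]]'
$P '[[[0,0,0,0],[0,0,0,0],[0,0,0,0],[0,0,0,0],[0,0,0,0],[0,0,0,0],[0,0,0,0],[0,0,0,0]]]' 1 >/dev/null
$P '[[[0,0,0,0],[0,0,0,0],[0,0,0,0],[0,0,0,0]]]'
$P '[[[0,0,-0.03,0],[0,0,-0.06,0],[0.02,0,-0.06,0],[0.035,0,-0.06,0],[0.035,0,-0.06,0],[0.035,0,-0.06,0]]]' >/dev/null
python3 go.py 0.6303 -0.0855 0.0285 4.1
```

```text
time_s: 32.75
tcp_pos: [0.6286, -0.0822, 0.0261]
ee_rot: [[0.071, -0.997, -0.003], [-0.998, -0.071, -0.0], [-0.0, 0.003, -1.0]]
wrist_force: [-1.0, 0.1, -0.7]
gripper_width: 0.998
gripper_force: 0.0
time_s: 33.95
tcp_pos: [0.6298, -0.0821, 0.0276]
ee_rot: [[0.071, -0.997, 0.0], [-0.997, -0.071, -0.0], [0.0, -0.0, -1.0]]
wrist_force: [0.5, -0.2, 0.5]
gripper_width: 0.293
gripper_force: 30.0
shift [-0.0017 -0.0065  0.0484] turn -0.00041936595078258596 | tcp [ 0.6297 -0.0857  0.0333] phi -175.94805579810267 t 34.55 w 0.296305134269219 gf 29.996102303266525 F [-0.303   0.3404 -5.0011] j6 -2.7526892320671763
```

```bash
P="python3 -m pendant"
$P '[[[0,0,0.03,0],[0,0,0.05,0],[0,0,0.058,0],[0,0,0.058,0]]]'
$P '[[[0,0,0,0],[0,0,0,0],[0,0,0,0],[0,0,0,0],[0,0,0,0],[0,0,0,0],[0,0,0,0]]]' 0 >/dev/null
$P '[[[0,0,-0.1,0],[0,0,-0.3,0],[0,0,-0.6,0],[0,0,-1,0],[0,0,-1,0]]]' >/dev/null
$P '[[[0,0.3,-0.1,0],[0,0.6,-0.4,0],[0,1,-0.5,0],[0,1,-0.5,0]]]' >/dev/null
$P '[[[0,0.4,0,0],[0,0.8,0,0],[0,1,0,0],[0,1,0,0],[0,1,0,0]]]'
python3 - <<'E'
from h import *
t=optics.capture("top");s=optics.capture("scene")
cv2.imwrite("pics/g2.png",cv2.hconcat([cv2.resize(t[140:178,322:372],(500,380),interpolation=cv2.INTER_CUBIC),cv2.resize(s[170:310,190:370],(280,218),interpolation=cv2.INTER_CUBIC).repeat(2,0)[:380]])[:,:,::-1])
E
```

```text
time_s: 34.95
tcp_pos: [0.6298, -0.0855, 0.0276]
ee_rot: [[0.071, -0.997, -0.0], [-0.997, -0.071, -0.0], [-0.0, 0.0, -1.0]]
wrist_force: [-0.8, 0.5, -3.2]
gripper_width: 0.299
gripper_force: 30.0
time_s: 37.05
tcp_pos: [0.4314, -0.0998, 0.1784]
ee_rot: [[0.071, -0.997, 0.002], [-0.997, -0.071, -0.0], [0.0, -0.002, -1.0]]
wrist_force: [0.3, 0.5, 0.7]
gripper_width: 1.002
gripper_force: 0.0
```

View pics/g2.png

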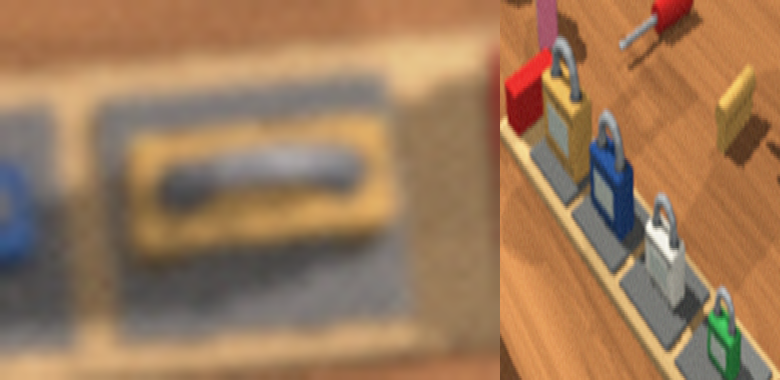

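The brass top face now spans 130–395 and is centred at 263, against an expected 264. All four stand upright and the gripper is clear.

```bash
python3 -c "
from station import r
print(r.finish_job())"
```

```text
the job is handed in; nothing more can be done
None
```

The job is handed in at about 37 s: the padlocks stand upright on their tiles in size order from the red end block (brass, blue, white, green), each within about 2 mm of its tile's centre and parallel to the strip, and none was knocked over.

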